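# Sweep the used pulling tabs into the cart's tray

### The job

Clear the top of the dent-repair cart: with the fingertips sweep all four used pulling tabs across the steel top, over the edge and down into the sunken tray. Push them along the surface, never pick one up, and let none fall off the cart. Leave the glue jar that stands among them, the tape roll and the spray bottle where they are.

Things in the scene. Friction and masses are not known exactly. Their poses are not given: they have to be found in the camera images.
- cart: Wheeled tool cart at the robot's bench; it does not move. Flat black steel top without raised edges, 20 mm above the bench. The origin is on the top face, z up; the top spans x -170 to 170 and y -250 to 270 mm, corners rounded. A rectangular tray is sunk into it: opening x -110 to 110, y 30 to 190 mm, 45 mm deep, no lip. The used tabs stand at negative y.
- tray (a point): Centre of the sunken tray's floor: x 0, y 110, z -45 mm in the cart's frame. A green rack of small tips, 27 mm high in all, is fixed on this floor along the far wall (cart y 155 to 185 mm).
- bar (a point): Middle of a blue-handled steel bar fixed flat on the cart top along its +x edge: cart x 133 to 157, y -40 to 146 mm, 24 mm high.
- slapper (a point): Middle of a brown slapper with a wooden handle, fixed flat on the cart top along its -x edge: cart x -163 to -133, y -80 to 185 mm, 12 mm high.
- tab_blue: Used pulling tab, blue plastic, a loose mushroom standing face down on the cart top: round disc 36 mm across and 7 mm thick at the bottom, thin stem 9 mm across, small knob 16 mm across on top, 28 mm high in all, 10 to 35 g. The origin is the centre of the disc's underside, z up the stem. It slides when pushed at the disc.
- tab_blue_mid (a point): Point on the axis of tab_blue, 10 mm above its underside.
- tab_red: Used pulling tab, red plastic, a loose mushroom standing face down on the cart top: round disc 32 mm across and 7 mm thick at the bottom, thin stem 9 mm across, small knob 16 mm across on top, 28 mm high in all, 10 to 35 g. The origin is the centre of the disc's underside, z up the stem. It slides when pushed at the disc.
- tab_red_mid (a point): Point on the axis of tab_red, 10 mm above its underside.
- tab_yellow: Used pulling tab, yellow plastic, a loose mushroom standing face down on the cart top: round disc 28 mm across and 7 mm thick at the bottom, thin stem 9 mm across, small knob 16 mm across on top, 28 mm high in all, 10 to 35 g. The origin is the centre of the disc's underside, z up the stem. It slides when pushed at the disc.
- tab_yellow_mid (a point): Point on the axis of tab_yellow, 10 mm above its underside.
- tab_silver: Used pulling tab, bare aluminium, a loose mushroom standing face down on the cart top: round disc 26 mm across and 7 mm thick at the bottom, thin stem 9 mm across, small knob 16 mm across on top, 28 mm high in all, 10 to 35 g. The origin is the centre of the disc's underside, z up the stem. It slides when pushed at the disc.
- tab_silver_mid (a point): Point on the axis of tab_silver, 10 mm above its underside.
- jar: Glue jar, loose, amber glass with a white label and an orange lid, 56 mm across, 48 mm high, 100 to 190 g. It stands among the tabs. Origin: centre of its underside.
- tape: Roll of black tape lying flat, loose, 70 mm across, 38 mm hole, 19 mm high, on the strip of the cart top beyond the tray (+y). Origin: centre of its underside.
- bottle: White spray bottle standing upright, loose, 40 mm across, 125 mm high, on the same strip beyond the tray. Origin: centre of its underside.

How it is judged:
By the outcome, as a careful person would: the job done as asked, in the order asked, and still so for the second after the job is handed in, with the robot touching nothing.
It also fails if it takes over 64 s, if anything falls off the work surface, if the arm or the gripper's body presses on something with over 40 N, if the wrist force passes 120 N, or if a joint passes its speed limit or range.

### The arm

A 7-joint arm with a two-finger parallel gripper is mounted at the origin on the work surface. World frame = base frame: x ahead of the robot, y to its left, z up, the work surface at z = 0. Lengths are in m, angles in rad, forces in N, time in s.
With the tool pointing down it reaches from about 0.425 to 0.925 m from the base axis. Payload 6.8 kg.
Tool frame: the origin (TCP) lies at the very end of the fingers, on their centre line; the grasp point (between the pads) lies 19 mm behind it; z points along the fingers, y is the line along which they close (so a half turn about z gives the same grasp; the last joint's range is limited). The gripper opens to 85 mm and grips with 20 to 120 N. Pads are 22 mm wide; open, the fingers measure 114 mm over their backs; the gripper's body (76 mm by 85 mm) begins 54 mm behind the grasp point. The pads swing forward as they close: fully open they stand 13 mm farther back than shut.
Start: joints at [1.141, 0.477, 0.022, 1.555, -0.011, 1.109, -0.083], TCP at [0.213, -0.64, 0.231] pointing down, gripper open.
Joint ranges: [-2.96, 2.96], [-0.34, 2.1], [-1.41, 1.46], [0.24, 2.44], [-1.37, 4.51], [0.17, 1.92], [-2.96, 2.96]. Speed limits (rad/s): [2.39, 2.39, 3.14, 3.14, 3.14, 3.14, 3.14].

### API

Orientations are given as a unit quaternion [w, x, y, z].
In Python, from station import get_obs, read_camera, hand_in gives the robot as it stands.
- The arm moves only by the tool arm_command, never from a script. Its argument "commands" is one flat list of numbers, 7 for each row, row after row: the shift along the tool's x, y, z in m, then the turn, a rotation vector about the tool's x, y, z in degrees, then the opening, from 0 (shut) to 1 (fully open). In form: [tx, ty, tz, rx, ry, rz, fingers, tx, ty, tz, rx, ry, rz, fingers, ...]. A call has 1 to 8 rows; each row is the pose to reach, as a shift and turn from the pose commanded when the call began, along the tool's axes at that moment; what a row does not reach only later rows make up. A row lasts 1/10 s, in which the tool goes at most 50 mm and 8.59 degrees, less where a joint would pass 70% of its speed; a pose out of reach is approached as far as the arm can. A call with a gripper value outside its range is refused whole. The fingers move at their own pace and stop on an object; "force" is the grip in N (left out, the last holds). Time passes only in rows, so rows that repeat a pose let the fingers close. It gives the time, the measured TCP pose, the force, the opening and the grip force at its end, in the units of the state.
- get_obs(): the state, without advancing time (a new reading comes with each control period).
- read_camera(name): name is "scene" or "top" or "wrist"; returns a dict with "img" (480x640x3 uint8, red, green, blue), "camera_matrix" (3x3 intrinsics, pixels), "pose" (4x4, takes a point from camera to world coordinates). Camera axes: x right, y down, z forward; pixel columns grow to the right and rows downward; lengths in m; the calibration is good to about 2 mm. A picture is of the moment at which its call begins. There is no depth.
- hand_in(): hands the job in; it is judged then, once.
The state is a dict: "t": time; "q": joint angles; "joint_vel": joint speeds; "joint_torque": joint torques, N m; "eef_pos": TCP position; "tool_rot": TCP orientation; "contact_force": force on the tool from outside, world axes, zero at the start; "torque": the same for the moment, N m; "gripper_width": opening from 0.0 (shut) to 1.0 (fully open); "grasp_force": force on a finger pad.
Only numpy, scipy, OpenCV 4.12 (cv2) and the standard library are available. Lean on these libraries where they do the work, as an engineer would, in place of code of your own. Each camera call takes 0.05 s, during which the arm holds its last target. There are 200 camera calls.

## Working session

There is one attempt and no reset: what is moved stays moved. The work goes in short steps, Python scripts to look and compute and a tool call to move; the robot and the scene stay as the last step left them, time stands still between calls to the robot, and variables do not carry over. Pictures are saved under pics/ and viewed, at most 10 in all, crops included, and the job is handed in when it is done.

Besides the shell and the picture viewer there is one more tool, called after "Emit:" by a JSON object that holds its "method" and its "body". arm_command: Moves the arm, as the interface text tells. Its arguments: {"type":"object","properties":{"commands":{"type":"array","items":{"type":"number"}},"force":{"type":"number"}},"required":["commands"]}

```bash
mkdir -p pics; ls
python3 - <<'E'
from station import *
import cv2,numpy as np
np.set_printoptions(precision=4,suppress=True)
for n in("scene","top"):
    d=read_camera(n);cv2.imwrite(f"pics/{n}0.png",d["img"][:,:,::-1]);print(n,d["camera_matrix"],d["pose"])
o=get_obs();print(o["t"],o["eef_pos"],o["tool_rot"])
E
```

```text
pics
scene [[435.002   0.    319.136]
 [  0.    435.002 234.98 ]
 [  0.      0.      1.   ]] [[ 0.6901  0.5607 -0.4575  0.8357]
 [ 0.7236 -0.5227  0.4508 -0.1858]
 [ 0.0136 -0.6421 -0.7665  0.5286]
 [ 0.      0.      0.      1.    ]]
top [[519.5199   0.     334.4868]
 [  0.     519.5199 238.0951]
 [  0.       0.       1.    ]] [[-0.1924 -0.9567  0.2183  0.4066]
 [-0.9813  0.1893 -0.0354  0.1019]
 [-0.0074 -0.2211 -0.9752  0.793 ]
 [ 0.      0.      0.      1.    ]]
0.1 [ 0.2133 -0.6399  0.2304] [-0.0008  0.9871  0.1602 -0.0002]
```

View pics/top0.png

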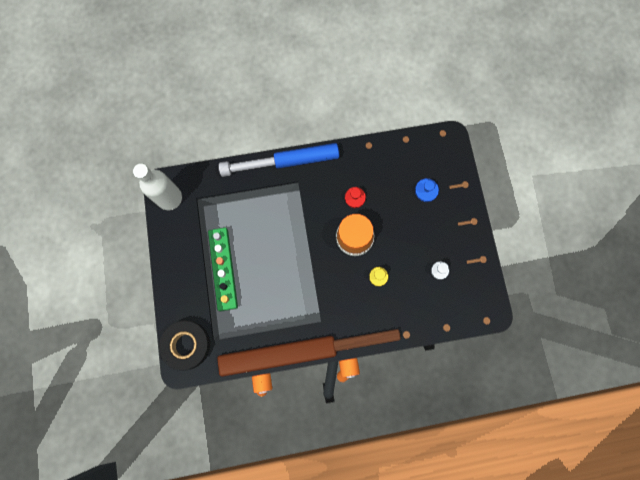

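View pics/scene0.png

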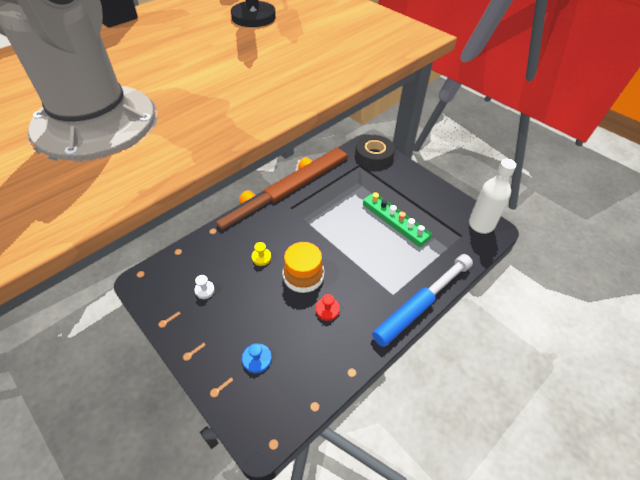

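```bash
cat > h.py <<'E'
from station import *
import cv2,numpy as np
np.set_printoptions(precision=4,suppress=True)
def ray(d,uv,z):
    K,P=d["camera_matrix"],d["pose"]
    uv=np.atleast_2d(uv).astype(float)
    r=np.c_[(uv-K[:2,2])/[K[0,0],K[1,1]],np.ones(len(uv))]@P[:3,:3].T
    return P[:3,3]+r*((z-P[2,3])/r[:,2])[:,None]
R={"blue":((100,120,60),(125,255,255)),"red":((172,120,60),(180,255,255)),"yellow":((24,120,80),(34,255,255)),"silver":((0,0,110),(180,50,255)),"orange":((8,150,120),(20,255,255))}
def blobs(d,c,amin=60):
    h=cv2.cvtColor(d["img"],cv2.COLOR_RGB2HSV); m=cv2.inRange(h,*[np.array(x) for x in R[c]])
    if c=="red": m|=cv2.inRange(h,np.array((0,150,80)),np.array((5,255,255)))
    n,_,s,ce=cv2.connectedComponentsWithStats(m)
    return [(s[i,4],ce[i],s[i,:4]) for i in range(1,n) if s[i,4]>=amin]
E
python3 - <<'E'
from h import *
d=read_camera("top")
g=d["img"].max(2);m=(g<50).astype(np.uint8)*255
m=cv2.morphologyEx(m,cv2.MORPH_OPEN,np.ones((9,9)))
n,l,s,c=cv2.connectedComponentsWithStats(m);i=1+s[1:,4].argmax();print(s[i])
k=max(cv2.findContours((l==i).astype(np.uint8),0,2)[0],key=cv2.contourArea)[:,0]
w=ray(d,k,.02)[:,:2]; r=cv2.minAreaRect((w*1000).astype(np.float32));print(r,cv2.boxPoints(r))
print("traycorners",ray(d,[(198,199),(299,184),(320,320)],.02))
for c in R: print(c,[(a,ce.round(),ray(d,ce,.034)[0][:2]) for a,ce,b in blobs(d,c) if a<3000])
E
```

```text
[  147   122   361   187 32411]
((586.2573852539062, 94.97737121582031), (518.4088134765625, 304.43280029296875), 88.57423400878906) [[ 427.6386 -160.3594]
 [ 731.9772 -167.9342]
 [ 744.8761  350.3141]
 [ 440.5376  357.8889]]
traycorners [[0.682  0.2701 0.02  ]
 [0.6755 0.1116 0.02  ]
 [0.4624 0.1186 0.02  ]]
blue [(np.int32(1084), array([306., 155.]), array([0.7148, 0.0922])), (np.int32(469), array([426., 190.]), array([ 0.6236, -0.0781]))]
red [(np.int32(368), array([355., 197.]), array([0.6335, 0.0317]))]
yellow [(np.int32(308), array([378., 276.]), array([0.5075, 0.0223]))]
silver [(np.int32(504), array([244., 165.]), array([0.7171, 0.1895])), (np.int32(76), array([353., 251.]), array([0.5519, 0.0507])), (np.int32(262), array([440., 270.]), array([ 0.4991, -0.0688])), (np.int32(220), array([316., 371.]), array([0.3925, 0.1376]))]
orange [(np.int32(1107), array([355., 233.]), array([0.5786, 0.0426])), (np.int32(1946), array([276., 356.]), array([0.4232, 0.1901])), (np.int32(368), array([347., 369.]), array([0.3869, 0.0928])), (np.int32(331), array([261., 383.]), array([0.3907, 0.2158]))]
```

```bash
cat >> h.py <<'E'
from scipy.spatial.transform import Rotation as Ro
O=np.array([.5683,.0862]);A=np.deg2rad(-1.4)
C=np.array([[np.cos(A),-np.sin(A)],[np.sin(A),np.cos(A)]])
def cart(w): return (np.asarray(w)[...,:2]-O)@C*1000
def plan(pts,yaw=0):
    "cart (x,y,z) mm targets, yaw deg of tool x from cart y -> shifts in tool axes (mm), rz deg"
    o=get_obs();q=o["tool_rot"];T=Ro.from_quat([*q[1:],q[0]])
    b=np.pi/2+A+np.deg2rad(yaw)
    G=Ro.from_matrix(np.array([[np.cos(b),np.sin(b),0],[np.sin(b),-np.cos(b),0],[0,0,-1]]).T)
    print("t",o["t"],"cart tcp",cart(o["eef_pos"]),(o["eef_pos"][2]-.02)*1000,"F",o["contact_force"],"turn",(T.inv()*G).as_rotvec(True).round(1),"w",o["gripper_width"])
    for p in pts:
        w=np.r_[O+C@np.array(p[:2])/1000,.02+p[2]/1000]
        print(p,(T.inv().apply(w-o["eef_pos"])*1000).round(1))
E
python3 -c "
from h import *
plan([(66,-95,90),(66,-95,30)])
for n,w in dict(blue=(.6236,-.0781),red=(.6335,.0317),yellow=(.5075,.0223),silver=(.4991,-.0688),jar=(.571,.0453)).items():print(n,cart(w))"
```

```text
t 0.15 cart tcp [-337.099  -734.5836] 210.53972134818937 F [ 0.3031 -0.4701 -0.4507] turn [ -0.1  -0.  -70.2] w 1.000667346187223
(66, -95, 90) [ 596.3 -464.6  121.1]
(66, -95, 30) [ 596.3 -464.6  181.1]
blue [  59.2977 -162.8999]
red [ 66.5121 -52.8908]
yellow [-59.2206 -65.3664]
silver [ -65.3924 -156.6444]
jar [  3.6985 -40.8218]
```

Emit:
{"method": "arm_command", "body": {"commands": [0.596, -0.465, 0.1, 0, 0, -70, 0.21, 0.596, -0.465, 0.1, 0, 0, -70, 0.21, 0.596, -0.465, 0.1, 0, 0, -70, 0.21, 0.596, -0.465, 0.1, 0, 0, -70, 0.21, 0.596, -0.465, 0.1, 0, 0, -70, 0.21, 0.596, -0.465, 0.1, 0, 0, -70, 0.21, 0.596, -0.465, 0.1, 0, 0, -70, 0.21, 0.596, -0.465, 0.1, 0, 0, -70, 0.21]}}

```text
t: 0.95
eef_pos: [0.4336, -0.3084, 0.1787]
tool_rot: [0.0, 0.722, 0.692, -0.0]
contact_force: [0.7, -0.5, -0.4]
gripper_width: 0.21
grasp_force: 0.0
```

```bash
python3 -c "
from h import *
plan([(66,-95,90),(66,-95,30)])"
```

```text
t 0.95 cart tcp [-125.0536 -397.726 ] 158.66996058747898 F [ 0.7366 -0.5453 -0.3776] turn [ 0.   0.  -1.1] w 0.21044602285489772
(66, -95, 90) [306.3 185.4  68.6]
(66, -95, 30) [306.3 185.4 128.6]
```

Emit:
{"method": "arm_command", "body": {"commands": [0.306, 0.185, 0.069, 0, 0, -1.1, 0.21, 0.306, 0.185, 0.069, 0, 0, -1.1, 0.21, 0.306, 0.185, 0.069, 0, 0, -1.1, 0.21, 0.306, 0.185, 0.069, 0, 0, -1.1, 0.21, 0.306, 0.185, 0.069, 0, 0, -1.1, 0.21, 0.306, 0.185, 0.069, 0, 0, -1.1, 0.21, 0.306, 0.185, 0.069, 0, 0, -1.1, 0.21, 0.306, 0.185, 0.069, 0, 0, -1.1, 0.21]}}

```text
t: 1.75
eef_pos: [0.6343, -0.0062, 0.1089]
tool_rot: [-0.001, 0.715, 0.699, 0.002]
contact_force: [-0.7, 1.5, -0.5]
gripper_width: 0.211
grasp_force: 0.0
```

```bash
python3 -c "
from h import *
plan([(66,-95,15),(66,-95,4)])
d=read_camera('wrist');cv2.imwrite('pics/w1.png',d['img'][:,:,::-1])
for c in R: print(c,[(a,ce.round(),cart(ray(d,ce,.034)[0])) for a,ce,b in blobs(d,c,400)])"
```

```text
t 1.75 cart tcp [ 68.2181 -90.7678] 88.87684771289487 F [-0.6695  1.4847 -0.4667] turn [ 0.  -0.2  0.1] w 0.21112611178054544
(66, -95, 15) [-4.5 -2.2 73.9]
(66, -95, 4) [-4.6 -2.2 84.9]
blue [(np.int32(8055), array([475.,  78.]), array([144.8225,   0.4947])), (np.int32(2029), array([315., 353.]), array([  64.1008, -159.3674]))]
red [(np.int32(2581), array([321., 180.]), array([ 67.8565, -51.3201]))]
yellow [(np.int32(2425), array([ 96., 203.]), array([-56.1087, -64.3669]))]
silver [(np.int32(6321), array([225.,   9.]), array([21.6094, 31.3212])), (np.int32(60236), array([571., 222.]), array([207.2733, -74.6965])), (np.int32(576), array([237., 142.]), array([ 23.6015, -31.0222])), (np.int32(867), array([283., 319.]), array([  44.6044, -135.843 ])), (np.int32(868), array([361., 320.]), array([  92.2065, -136.1054])), (np.int32(1886), array([108., 347.]), array([ -63.6792, -155.4679])), (np.int32(459), array([ 12., 454.]), array([-142.2708, -239.5235]))]
orange [(np.int32(1943), array([229., 146.]), array([ 18.9231, -32.9784]))]
```

View pics/w1.png

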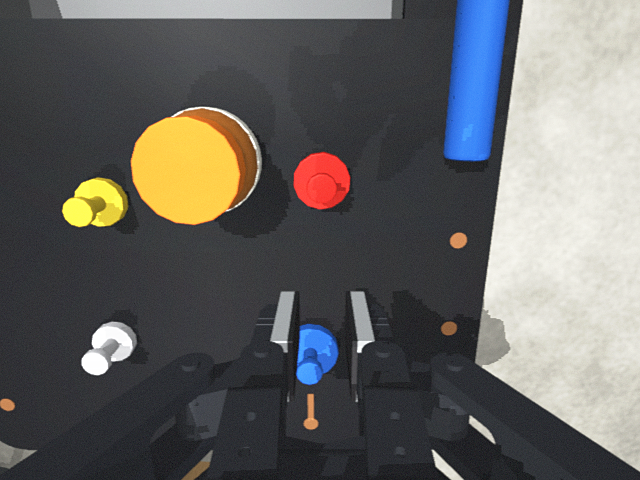

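Emit:
{"method": "arm_command", "body": {"commands": [-0.006, -0.001, 0.04, 0, 0, 0, 0.21, -0.006, -0.001, 0.074, 0, 0, 0, 0.21, -0.006, -0.001, 0.08, 0, 0, 0, 0.21, -0.006, -0.001, 0.084, 0, 0, 0, 0.21, -0.006, -0.001, 0.084, 0, 0, 0, 0.21]}}

```text
t: 2.3
eef_pos: [0.6322, -0.0198, 0.0269]
tool_rot: [0.0, 0.718, 0.696, 0.0]
contact_force: [0.5, -0.4, 0.4]
gripper_width: 0.21
grasp_force: 0.0
```

```bash
python3 -c "
from h import *
plan([(66,-95,15),(66,-95,4)])
d=read_camera('scene');cv2.imwrite('pics/s1.png',cv2.resize(d['img'][200:380,200:440,::-1],(800,600),interpolation=2))"
```

```text
t 2.3 cart tcp [  66.4616 -104.4158] 6.879718276303484 F [ 0.4825 -0.4449  0.3623] turn [ 0.1 -0.  -0.3] w 0.21033961458023043
(66, -95, 15) [ 9.4 -0.5 -8.1]
(66, -95, 4) [ 9.4 -0.5  2.9]
```

View pics/s1.png

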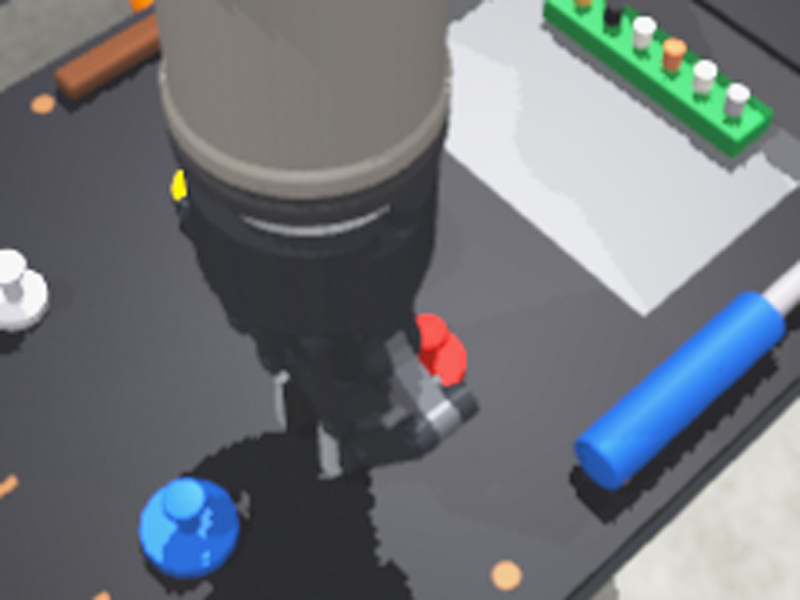

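Emit:
{"method": "arm_command", "body": {"commands": [0.004, 0.001, 0.005, 0, 0, 0, 0.21, 0.02, 0.001, 0.005, 0, 0, 0, 0.21, 0.035, 0.003, 0.005, 0, 0, 0, 0.21, 0.05, 0.007, 0.005, 0, 0, 0, 0.21, 0.065, 0.011, 0.005, 0, 0, 0, 0.21, 0.08, 0.015, 0.005, 0, 0, 0, 0.21]}}

```text
t: 2.95
eef_pos: [0.6495, 0.0621, 0.021]
tool_rot: [0.0, 0.717, 0.697, 0.0]
contact_force: [0.0, -0.3, 0.2]
gripper_width: 0.21
grasp_force: 0.2
```

```bash
python3 -c "
from h import *
plan([(93,45,2)])
for n,z in(('top',.034),):
  d=read_camera(n)
  for c in('red','orange','blue','yellow'): print(c,[(a,ce.round(),cart(ray(d,ce,z)[0])) for a,ce,b in blobs(d,c,40)if a<1200])
d=read_camera('wrist');cv2.imwrite('pics/w2.png',d['img'][:,:,::-1])"
```

```text
t 2.95 cart tcp [ 81.7255 -22.1118] 1.0453383677708796 F [ 0.0279 -0.3033  0.2464] turn [ 0.  -0.  -0.3] w 0.21013409897544783
(93, 45, 2) [67.2 11.  -0.9]
red [(np.int32(315), array([317., 195.]), array([79.5719,  4.0914]))]
orange [(np.int32(1107), array([355., 233.]), array([ 11.3121, -43.3652])), (np.int32(368), array([347., 369.]), array([-181.4888,    2.1532])), (np.int32(321), array([261., 383.]), array([-180.6068,  125.667 ]))]
blue [(np.int32(462), array([288., 158.]), array([146.1249,  38.462 ])), (np.int32(262), array([424., 194.]), array([  53.7194, -158.2934]))]
yellow [(np.int32(307), array([378., 276.]), array([-59.1945, -65.3129]))]
```

View pics/w2.png

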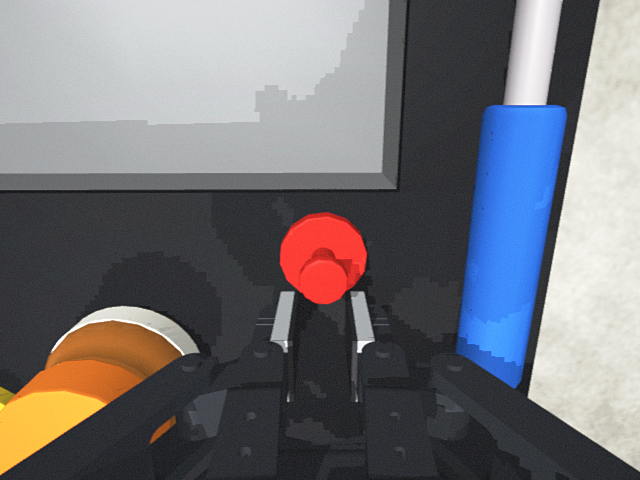

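Emit:
{"method": "arm_command", "body": {"commands": [0.016, 0.001, 0, 0, 0, 0, 0.21, 0.032, 0.001, 0, 0, 0, 0, 0.21, 0.048, 0.001, 0, 0, 0, 0, 0.21, 0.064, 0.001, 0, 0, 0, 0, 0.21, 0.066, 0.001, 0, 0, 0, 0, 0.21, 0.066, 0.001, -0.03, 0, 0, 0, 0.21, 0.066, 0.001, -0.07, 0, 0, 0, 0.21, 0.02, 0.0, -0.1, 0, 0, 0, 0.21]}}

```text
t: 3.85
eef_pos: [0.6501, 0.0922, 0.1211]
tool_rot: [-0.001, 0.714, 0.7, 0.003]
contact_force: [0.3, 1.0, 0.2]
gripper_width: 0.213
grasp_force: 0.0
```

```bash
python3 -c "
from h import *
plan([(61,-215,90)])
d=read_camera('top')
for c in('red','orange','blue','yellow'): print(c,[(a,ce.round(),cart(ray(d,ce,.034)[0])) for a,ce,b in blobs(d,c,40)if a<1200])"
```

```text
t 3.85 cart tcp [81.6598  7.9485] 101.05026347247149 F [0.2765 0.9539 0.238 ] turn [ 0.2 -0.3  0.2] w 0.21342584990893412
(61, -215, 90) [-222.9  -21.7    9.7]
red [(np.int32(242), array([275., 208.]), array([70.0421, 70.1064]))]
orange [(np.int32(1112), array([355., 233.]), array([ 11.2639, -43.4318])), (np.int32(368), array([347., 369.]), array([-181.4888,    2.1532])), (np.int32(330), array([261., 383.]), array([-180.615 ,  125.3015]))]
blue [(np.int32(104), array([334., 154.]), array([140.8196, -32.7196])), (np.int32(210), array([281., 161.]), array([143.4381,  48.8369])), (np.int32(232), array([423., 194.]), array([  53.3783, -156.9535]))]
yellow [(np.int32(311), array([378., 276.]), array([-59.1956, -65.4299]))]
```

Emit:
{"method": "arm_command", "body": {"commands": [-0.213, -0.021, 0, 0, 0, 0, 0.21, -0.213, -0.021, 0, 0, 0, 0, 0.21, -0.213, -0.021, 0, 0, 0, 0, 0.21, -0.213, -0.021, 0, 0, 0, 0, 0.21, -0.213, -0.021, 0, 0, 0, 0, 0.21, -0.213, -0.021, 0.04, 0, 0, 0, 0.21, -0.213, -0.021, 0.08, 0, 0, 0, 0.21, -0.213, -0.021, 0.08, 0, 0, 0, 0.21]}}

```text
t: 4.7
eef_pos: [0.6177, -0.1283, 0.0329]
tool_rot: [-0.004, 0.718, 0.696, -0.003]
contact_force: [-1.6, -0.3, -0.5]
gripper_width: 0.211
grasp_force: 0.0
```

```bash
python3 -c "
from h import *
plan([(61,-215,1)])
d=read_camera('wrist');cv2.imwrite('pics/w3.png',d['img'][:,:,::-1])
for c in('blue','red'): print(c,[(a,ce.round(),b,cart(ray(d,ce,.034)[0])) for a,ce,b in blobs(d,c,400)])"
```

```text
t 4.7 cart tcp [  54.661  -213.1985] 12.924948272640226 F [-1.6105 -0.2988 -0.5308] turn [-0.6 -0.  -0.3] w 0.21148767382267128
(61, -215, 1) [-1.8  6.5 11.9]
blue [(np.int32(7239), array([337., 186.]), array([290, 138,  97,  96], dtype=int32), array([  60.4301, -162.1812]))]
red []
```

View pics/w3.png

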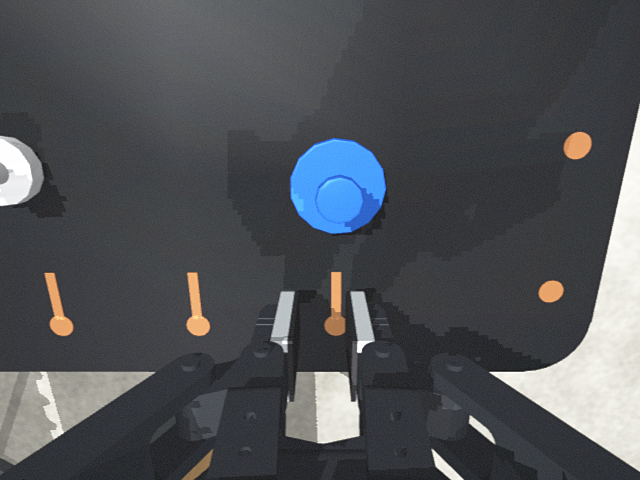

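Emit:
{"method": "arm_command", "body": {"commands": [0, 0, 0, 0, 0, 0, 0.21, 0, 0, 0, 0, 0, 0, 0.21, 0, 0, 0, 0, 0, 0, 0.21]}}

```text
t: 5.05
eef_pos: [0.6238, -0.1282, 0.0402]
tool_rot: [0.001, 0.718, 0.697, 0.001]
contact_force: [0.6, 0.6, -0.7]
gripper_width: 0.21
grasp_force: 0.0
```

```bash
python3 -c "
from h import *
plan([(60.5,-213,1),(80,-90,1),(81,44,1)])"
```

```text
t 5.05 cart tcp [  60.6767 -212.9579] 20.165435919927855 F [ 0.5739  0.5991 -0.6569] turn [ 0.2  0.  -0.3] w 0.21002284655428202
(60.5, -213, 1) [-0.  -0.2 19.2]
(80, -90, 1) [123.1  18.6  19.2]
(81, 44, 1) [257.1  18.9  19.1]
```

Emit:
{"method": "arm_command", "body": {"commands": [0, 0, 0.008, 0, 0, 0, 0.21, 0, 0, 0.014, 0, 0, 0, 0.21, 0.006, 0, 0.018, 0, 0, 0, 0.21, 0.018, 0, 0.019, 0, 0, 0, 0.21, 0.032, 0.001, 0.019, 0, 0, 0, 0.21, 0.047, 0.004, 0.019, 0, 0, 0, 0.21, 0.063, 0.007, 0.019, 0, 0, 0, 0.21, 0.079, 0.01, 0.019, 0, 0, 0, 0.21]}}

```text
t: 5.85
eef_pos: [0.6357, -0.0523, 0.0203]
tool_rot: [0.002, 0.718, 0.696, -0.001]
contact_force: [-2.0, -7.7, 10.1]
gripper_width: 0.208
grasp_force: 5.4
```

Emit:
{"method": "arm_command", "body": {"commands": [0.016, 0.003, 0, 0, 0, 0, 0.21, 0.032, 0.006, 0, 0, 0, 0, 0.21, 0.048, 0.009, 0, 0, 0, 0, 0.21, 0.064, 0.01, 0, 0, 0, 0, 0.21, 0.08, 0.01, 0, 0, 0, 0, 0.21, 0.096, 0.01, 0, 0, 0, 0, 0.21]}}

```text
t: 6.45
eef_pos: [0.6491, 0.0436, 0.0203]
tool_rot: [0.002, 0.718, 0.696, -0.001]
contact_force: [-0.4, -6.8, 10.7]
gripper_width: 0.21
grasp_force: 5.1
```

```bash
python3 -c "
from h import *
plan([(81,44,1)])
d=read_camera('wrist')
for c in('blue','red','orange'): print(c,[(a,ce.round(),b,cart(ray(d,ce,.034)[0])) for a,ce,b in blobs(d,c,400)])"
```

```text
t 6.45 cart tcp [ 81.8167 -40.5693] 0.3471592374506699 F [-0.4041 -6.8029 10.6582] turn [ 0.1  0.2 -0.4] w 0.20995852610041688
(81, 44, 1) [84.6 -1.5 -1. ]
blue [(np.int32(26143), array([519., 172.]), array([462,  17, 123, 325], dtype=int32), array([144.8807,  17.1245])), (np.int32(7617), array([322., 252.]), array([273, 203, 100,  99], dtype=int32), array([81.965 , -9.5693]))]
red [(np.int32(3456), array([321.,  21.]), array([279,   0,  84,  48], dtype=int32), array([82.2081, 60.5807]))]
orange [(np.int32(14231), array([ 88., 342.]), array([  0, 266, 183, 192], dtype=int32), array([ -3.5991, -43.9929]))]
```

Emit:
{"method": "arm_command", "body": {"commands": [0.016, 0, -0.0015, 0, 0, 0, 0.21, 0.034, -0.005, -0.0015, 0, 0, 0, 0.21, 0.054, -0.011, -0.0015, 0, 0, 0, 0.21, 0.074, -0.017, -0.0015, 0, 0, 0, 0.21, 0.085, -0.019, -0.0015, 0, 0, 0, 0.21, 0.085, -0.019, -0.0015, 0, 0, 0, 0.21, 0.085, -0.019, -0.04, 0, 0, 0, 0.21, 0.085, -0.019, -0.08, 0, 0, 0, 0.21]}}

```text
t: 7.3
eef_pos: [0.6299, 0.1304, 0.0982]
tool_rot: [-0.001, 0.718, 0.696, -0.002]
contact_force: [1.3, -0.1, -0.0]
gripper_width: 0.213
grasp_force: 0.0
```

```bash
python3 -c "
from h import *
plan([(-58,-115,84)])
d=read_camera('scene');cv2.imwrite('pics/s2.png',d['img'][:,:,::-1])
d=read_camera('top')
for c in('red','orange','blue','yellow'): print(c,[(a,ce.round(),cart(ray(d,ce,.034)[0])) for a,ce,b in blobs(d,c,40)if a<1200])"
```

```text
t 7.3 cart tcp [60.4651 45.6516] 78.17443271077562 F [ 1.2814 -0.1494 -0.0351] turn [-0.2  0.1 -0.3] w 0.21293102252414065
(-58, -115, 84) [-161.4 -117.5   -5.1]
red [(np.int32(196), array([268., 218.]), array([55.7809, 81.6118]))]
orange [(np.int32(781), array([352., 236.]), array([  6.7356, -38.1031])), (np.int32(401), array([274., 361.]), array([-153.5695,  103.6866])), (np.int32(364), array([347., 369.]), array([-181.5452,    2.2543])), (np.int32(330), array([261., 383.]), array([-180.716 ,  125.3716]))]
blue [(np.int32(272), array([295., 222.]), array([42.4337, 43.033 ]))]
yellow [(np.int32(305), array([378., 276.]), array([-59.2492, -65.3877]))]
```

View pics/s2.png

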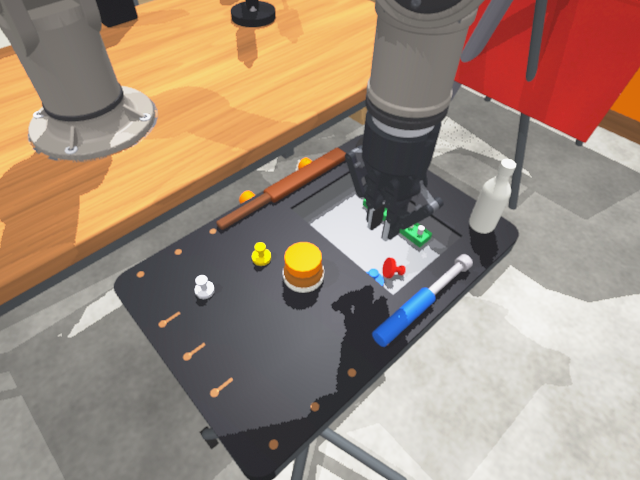

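Emit:
{"method": "arm_command", "body": {"commands": [-0.161, -0.118, -0.005, 0, 0, 0, 0.21, -0.161, -0.118, -0.005, 0, 0, 0, 0.21, -0.161, -0.118, -0.005, 0, 0, 0, 0.21, -0.161, -0.118, -0.005, 0, 0, 0, 0.21, -0.161, -0.118, -0.005, 0, 0, 0, 0.21, -0.161, -0.118, 0.02, 0, 0, 0, 0.21, -0.161, -0.118, 0.05, 0, 0, 0, 0.21, -0.161, -0.118, 0.05, 0, 0, 0, 0.21]}}

```text
t: 8.2
eef_pos: [0.5057, -0.0263, 0.046]
tool_rot: [-0.002, 0.718, 0.696, -0.002]
contact_force: [-0.6, -1.0, 0.5]
gripper_width: 0.211
grasp_force: 0.0
```

Emit:
{"method": "arm_command", "body": {"commands": [0, 0, 0, 0, 0, 0, 0.21, 0, 0, 0, 0, 0, 0, 0.21, 0, 0, 0, 0, 0, 0, 0.21]}}

```text
t: 8.5
eef_pos: [0.5094, -0.0256, 0.0503]
tool_rot: [0.001, 0.718, 0.696, 0.001]
contact_force: [0.1, -0.9, 0.3]
gripper_width: 0.211
grasp_force: 0.0
```

```bash
python3 -c "
from h import *
plan([(-58,-110,2),(-80,0,2),(-81,44,2)])
d=read_camera('wrist')
for c in('yellow','orange'): print(c,[(a,ce.round(),b,cart(ray(d,ce,.034)[0])) for a,ce,b in blobs(d,c,400)])"
```

```text
t 8.5 cart tcp [ -56.129  -113.2174] 30.335102449321926 F [ 0.0693 -0.8621  0.3123] turn [ 0.1  0.  -0.3] w 0.21054987865428737
(-58, -110, 2) [ 3.2 -1.9 28.3]
(-80, 0, 2) [113.1 -24.5  28.3]
(-81, 44, 2) [157.1 -25.8  28.3]
yellow [(np.int32(3487), array([314., 182.]), array([281, 148,  67,  68], dtype=int32), array([-59.009 , -63.9175])), (np.int32(548), array([553., 183.]), array([532, 163,  47,  35], dtype=int32), array([ 35.5869, -65.0933]))]
orange [(np.int32(962), array([14., 38.]), array([ 0,  0, 31, 56], dtype=int32), array([-165.2737,  -11.8262])), (np.int32(19916), array([511., 116.]), array([412,  38, 199, 171], dtype=int32), array([ 15.5292, -39.2272]))]
```

Emit:
{"method": "arm_command", "body": {"commands": [0, -0.003, 0.012, 0, 0, 0, 0.21, 0, -0.003, 0.021, 0, 0, 0, 0.21, 0, -0.003, 0.026, 0, 0, 0, 0.21, 0.006, -0.003, 0.028, 0, 0, 0, 0.21, 0.018, -0.003, 0.028, 0, 0, 0, 0.21, 0.032, -0.004, 0.028, 0, 0, 0, 0.21, 0.047, -0.008, 0.028, 0, 0, 0, 0.21, 0.063, -0.012, 0.028, 0, 0, 0, 0.21]}}

```text
t: 9.35
eef_pos: [0.4982, 0.0397, 0.0212]
tool_rot: [-0.0, 0.717, 0.697, 0.0]
contact_force: [0.1, 0.3, 1.5]
gripper_width: 0.21
grasp_force: 0.0
```

```bash
python3 -c "
from h import *
plan([(-80,0,2),(-81,44,2)])
d=read_camera('wrist')
for c in('yellow','orange'): print(c,[(a,ce.round(),b,cart(ray(d,ce,.034)[0])) for a,ce,b in blobs(d,c,400)])"
```

```text
t 9.35 cart tcp [-68.928  -48.1928] 1.2472293551922116 F [0.1467 0.2617 1.5152] turn [ 0.  -0.  -0.2] w 0.2099437040566081
(-80, 0, 2) [ 48.1 -11.3  -0.7]
(-81, 44, 2) [ 92.1 -12.5  -0.7]
yellow [(np.int32(4952), array([322., 267.]), array([284, 226,  76,  88], dtype=int32), array([-68.8476, -23.4774]))]
orange [(np.int32(13273), array([62., 74.]), array([  3,   0, 116, 157], dtype=int32), array([-146.0501,   39.2602])), (np.int32(1542), array([ 22., 189.]), array([  0, 150,  48,  69], dtype=int32), array([-166.1165,    4.4165])), (np.int32(19757), array([538., 322.]), array([453, 241, 187, 199], dtype=int32), array([  9.3324, -45.2473]))]
```

Yellow is cradled; push over.

Emit:
{"method": "arm_command", "body": {"commands": [0.016, -0.004, 0, 0, 0, 0, 0.21, 0.032, -0.007, 0, 0, 0, 0, 0.21, 0.048, -0.008, 0, 0, 0, 0, 0.21, 0.066, -0.007, 0, 0, 0, 0, 0.21, 0.084, -0.006, 0, 0, 0, 0, 0.21, 0.092, -0.005, 0, 0, 0, 0, 0.21, 0.092, -0.005, -0.03, 0, 0, 0, 0.21, 0.092, -0.005, -0.07, 0, 0, 0, 0.21]}}

```text
t: 10.2
eef_pos: [0.4942, 0.1297, 0.0903]
tool_rot: [-0.001, 0.717, 0.697, -0.002]
contact_force: [1.4, -0.3, -0.2]
gripper_width: 0.21
grasp_force: 0.0
```

```bash
python3 -c "
from h import *
plan([(-64.5,-205,75)])
d=read_camera('top')
for c in('red','orange','blue','yellow','silver'): print(c,[(a,ce.round(),cart(ray(d,ce,.034)[0])) for a,ce,b in blobs(d,c,40)if a<1200])"
```

```text
t 10.2 cart tcp [-75.1041  41.7223] 70.26761728869603 F [ 1.4486 -0.3192 -0.2101] turn [-0.3  0.1 -0.2] w 0.20962911025028574
(-64.5, -205, 75) [-246.7   11.5   -4.5]
red []
orange [(np.int32(90), array([235., 369.]), array([-155.4957,  159.2222])), (np.int32(325), array([261., 383.]), array([-180.7788,  125.4694]))]
blue [(np.int32(835), array([312., 153.]), array([147.765 ,   0.5008]))]
yellow []
silver [(np.int32(436), array([242., 165.]), array([146.6436, 109.4391])), (np.int32(112), array([222., 207.]), array([ 84.8681, 148.1653])), (np.int32(95), array([  5., 329.]), array([-42.8949, 480.7089])), (np.int32(1054), array([ 47., 371.]), array([-113.453 ,  424.1636]))]
```

Emit:
{"method": "arm_command", "body": {"commands": [-0.247, 0.011, -0.004, 0, 0, 0, 0.21, -0.247, 0.011, -0.004, 0, 0, 0, 0.21, -0.247, 0.011, -0.004, 0, 0, 0, 0.21, -0.247, 0.011, -0.004, 0, 0, 0, 0.21, -0.247, 0.011, -0.004, 0, 0, 0, 0.21, -0.247, 0.011, -0.004, 0, 0, 0, 0.21, -0.247, 0.011, 0.02, 0, 0, 0, 0.21, -0.247, 0.011, 0.04, 0, 0, 0, 0.21]}}

```text
t: 11.05
eef_pos: [0.4999, -0.1179, 0.0508]
tool_rot: [0.001, 0.718, 0.696, 0.0]
contact_force: [-1.0, -0.7, 0.1]
gripper_width: 0.212
grasp_force: 0.0
```

Emit:
{"method": "arm_command", "body": {"commands": [0, 0, 0, 0, 0, 0, 0.21, 0, 0, 0, 0, 0, 0, 0.21, 0, 0, 0, 0, 0, 0, 0.21]}}

```text
t: 11.35
eef_pos: [0.5004, -0.1172, 0.0521]
tool_rot: [0.001, 0.717, 0.697, 0.0]
contact_force: [0.5, -0.1, 0.1]
gripper_width: 0.211
grasp_force: 0.0
```

```bash
python3 -c "
from h import *
plan([(-64.5,-205,2),(-75,-60,2),(-75,44,2)])
d=read_camera('wrist')
for c in('silver',): print(c,[(a,ce.round(),b,cart(ray(d,ce,.034)[0])) for a,ce,b in blobs(d,c,400)])
d=read_camera('top')
for c in('red','orange','yellow'): print(c,[(a,ce.round(),cart(ray(d,ce,.034)[0])) for a,ce,b in blobs(d,c,40)if a<1200])
d=read_camera('top');cv2.imwrite('pics/t3.png',d['img'][:,:,::-1])"
```

```text
t 11.35 cart tcp [ -62.886 -204.994] 32.05877872458868 F [ 0.497  -0.0932  0.0968] turn [ 0.1  0.  -0.3] w 0.21130540693603117
(-64.5, -205, 2) [-0.  -1.7 30.1]
(-75, -60, 2) [144.9 -12.9  30. ]
(-75, 44, 2) [248.9 -13.4  30. ]
silver [(np.int32(34536), array([ 48., 245.]), array([  0,   0, 169, 448], dtype=int32), array([-177.5033, -182.3179])), (np.int32(3039), array([315., 182.]), array([284, 150,  62,  64], dtype=int32), array([ -65.5826, -155.9674])), (np.int32(903), array([282., 319.]), array([257, 291,  38,  62], dtype=int32), array([ -80.5946, -218.0043])), (np.int32(881), array([361., 320.]), array([350, 291,  25,  62], dtype=int32), array([ -45.2862, -218.3872])), (np.int32(9492), array([583., 397.]), array([473, 360, 167, 112], dtype=int32), array([  62.0098, -260.6655])), (np.int32(4932), array([322., 404.]), array([286, 362,  74,  81], dtype=int32), array([ -62.9509, -263.8593]))]
red [(np.int32(268), array([271., 218.]), array([56.1889, 78.0345]))]
orange [(np.int32(1114), array([355., 233.]), array([ 11.1548, -43.4585])), (np.int32(367), array([347., 369.]), array([-181.4686,    2.1947])), (np.int32(326), array([261., 383.]), array([-180.6053,  125.464 ]))]
yellow [(np.int32(227), array([288., 305.]), array([-78.0195,  72.251 ]))]
```

View pics/t3.png

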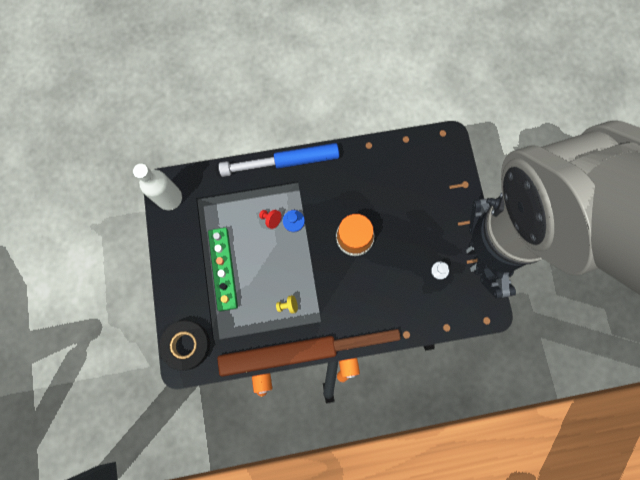

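Emit:
{"method": "arm_command", "body": {"commands": [0, -0.003, 0.012, 0, 0, 0, 0.21, 0, -0.003, 0.022, 0, 0, 0, 0.21, 0, -0.003, 0.028, 0, 0, 0, 0.21, 0.008, -0.003, 0.03, 0, 0, 0, 0.21, 0.02, -0.003, 0.03, 0, 0, 0, 0.21, 0.034, -0.003, 0.03, 0, 0, 0, 0.21, 0.05, -0.004, 0.03, 0, 0, 0, 0.21, 0.066, -0.006, 0.03, 0, 0, 0, 0.21]}}

```text
t: 12.3
eef_pos: [0.4958, -0.0491, 0.0212]
tool_rot: [-0.0, 0.717, 0.697, 0.0]
contact_force: [0.8, -0.1, -0.0]
gripper_width: 0.208
grasp_force: 0.1
```

Emit:
{"method": "arm_command", "body": {"commands": [0.016, -0.002, 0, 0, 0, 0, 0.21, 0.032, -0.004, 0, 0, 0, 0, 0.21, 0.048, -0.005, 0, 0, 0, 0, 0.21, 0.064, -0.005, 0, 0, 0, 0, 0.21, 0.08, -0.005, 0, 0, 0, 0, 0.21, 0.096, -0.005, 0, 0, 0, 0, 0.21]}}

```text
t: 12.9
eef_pos: [0.4931, 0.0472, 0.0212]
tool_rot: [-0.0, 0.717, 0.697, 0.0]
contact_force: [0.5, -0.3, 0.1]
gripper_width: 0.212
grasp_force: 0.1
```

```bash
python3 -c "
from h import *
plan([(-70,44,2)])
d=read_camera('wrist')
for c in('silver','yellow'): print(c,[(a,ce.round(),b,cart(ray(d,ce,.034)[0])) for a,ce,b in blobs(d,c,400)])"
```

```text
t 12.9 cart tcp [-74.188  -40.8633] 1.2087263716404513 F [ 0.5259 -0.3089  0.136 ] turn [-0.  -0.  -0.2] w 0.211586909973399
(-70, 44, 2) [84.9  3.9 -0.7]
silver [(np.int32(23382), array([ 35., 276.]), array([  0,   0, 102, 451], dtype=int32), array([-173.9265,  -18.9873])), (np.int32(42683), array([432.,  63.]), array([236,   0, 404, 127], dtype=int32), array([-41.1535,  49.2967])), (np.int32(4514), array([322., 273.]), array([287, 233,  70,  85], dtype=int32), array([-74.1656, -18.1078])), (np.int32(2516), array([502., 283.]), array([455, 250, 156, 108], dtype=int32), array([-11.2377, -22.0587])), (np.int32(873), array([283., 319.]), array([270, 291,  25,  62], dtype=int32), array([-88.3565, -36.2658])), (np.int32(851), array([362., 320.]), array([351, 292,  24,  61], dtype=int32), array([-59.8477, -36.7719]))]
yellow [(np.int32(2661), array([321.,  19.]), array([285,   0,  72,  42], dtype=int32), array([-74.2002,  61.0119]))]
```

Emit:
{"method": "arm_command", "body": {"commands": [0.016, 0, 0, 0, 0, 0, 0.21, 0.032, 0.004, 0, 0, 0, 0, 0.21, 0.05, 0.01, 0, 0, 0, 0, 0.21, 0.068, 0.016, 0, 0, 0, 0, 0.21, 0.085, 0.02, 0, 0, 0, 0, 0.21, 0.085, 0.02, 0, 0, 0, 0, 0.21, 0.085, 0.02, -0.03, 0, 0, 0, 0.21, 0.085, 0.02, -0.08, 0, 0, 0, 0.21]}}

```text
t: 13.75
eef_pos: [0.5132, 0.1279, 0.0991]
tool_rot: [-0.002, 0.717, 0.697, -0.003]
contact_force: [2.3, -0.4, 0.6]
gripper_width: 0.211
grasp_force: 0.0
```

Emit:
{"method": "arm_command", "body": {"commands": [-0.05, 0, -0.04, 0, 0, 0, 0.21, -0.1, 0, -0.06, 0, 0, 0, 0.21, -0.15, 0, -0.06, 0, 0, 0, 0.21, -0.2, 0, -0.06, 0, 0, 0, 0.21, -0.25, 0, -0.06, 0, 0, 0, 0.21, -0.25, 0, -0.06, 0, 0, 0, 0.21, -0.25, 0, -0.06, 0, 0, 0, 0.21, -0.25, 0, -0.06, 0, 0, 0, 0.21]}}

```text
t: 14.55
eef_pos: [0.5081, -0.1206, 0.161]
tool_rot: [-0.0, 0.718, 0.696, -0.0]
contact_force: [0.3, 0.5, -0.0]
gripper_width: 0.213
grasp_force: 0.0
```

```bash
python3 -c "
from h import *
plan([])
d=read_camera('top');cv2.imwrite('pics/t4.png',d['img'][:,:,::-1])
print([b[:2] for b in blobs(d,'orange')])"
```

```text
t 14.55 cart tcp [ -55.1624 -208.1816] 140.96178462368368 F [ 0.2674  0.4696 -0.0458] turn [-0.  -0.  -0.4] w 0.21264837990273527
[(np.int32(1112), array([355.1196, 232.8534])), (np.int32(1811), array([278.9139, 356.037 ])), (np.int32(367), array([347.4523, 368.545 ])), (np.int32(331), array([261.429 , 383.1299]))]
```

View pics/t4.png

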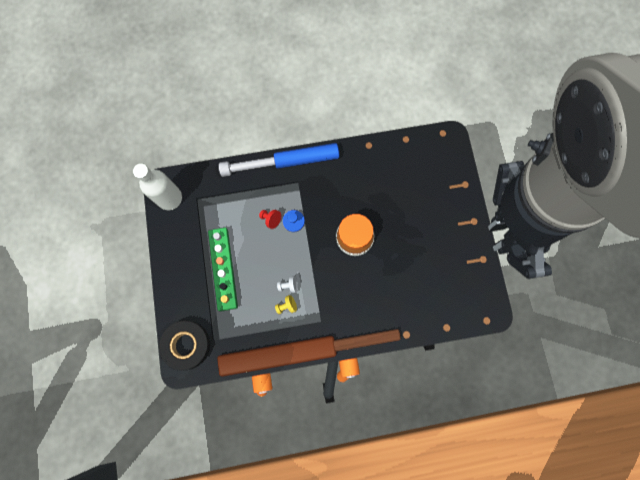

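All four tabs are in the tray: red (270,218), blue (293,220), silver (288,286) and yellow (287,304). The jar (355,233), tape and bottle have not moved.

```bash
python3 -c "
from station import *
print(hand_in())"
```

```text
the job is handed in; nothing more can be done
None
```

The job is handed in: all four tabs were swept into the sunken tray at 14.6 s on the robot's clock, and the last top-camera picture shows the jar, tape roll and spray bottle where they started.

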